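# Park the stain jars in order and close the hasp

### The job

Hammering makes the stain jars walk across the bench, so park them in the numbered rack: slide the short jar right back into pocket 1 first, then the tall jar right back into pocket 2, keeping both standing on the bench (the lids are only laid on: do not lift or tip any jar) and leaving the jar in pocket 3 where it is. Then swing the steel hasp fully shut across the pockets, its slot over the catch. Do not disturb the cup or the open glass jar.

Things in the scene. Friction and masses are not known exactly. Their poses are not given: they have to be found in the camera images.
- rack: Plywood jar rack fixed on the bench, no floor: jars slide on the bench. Origin on the bench at mid-length; +x from the pocket mouths to the back board, +y left seen from the robot. Back board: front face x=+40 mm, 18 thick, 250 long in y, 56 high. Four walls 6 thick, 44 high, at y=+114, +38, -38, -114, run from the board to x=-4 mm: three pockets 70 wide, 44 deep, open to -x.
- pocket1 (a point): Pocket 1 (left; one domed steel stud on top of the back board above it): point on the bench at the foot of the back board's front face, midway between the pocket's walls; axes as the rack's. A jar right back touches the board: its axis is then one jar radius from this point towards the rack's -x.
- pocket2 (a point): Pocket 2 (middle; two studs): the same point of this pocket, axes as the rack's.
- pocket3 (a point): Pocket 3 (right; three studs): the same point of this pocket, axes as the rack's. The parked jar stands here from the start.
- short_jar: round white jar with a black lid, standing upright and loose on the bench: diameter 60 mm, height 60 mm, about 0.2 kg. Origin at the centre of its underside. Starts on the bench in front of the rack, left or right of the tall jar.
- tall_jar: round white jar with a black lid, standing upright and loose on the bench: diameter 56 mm, height 96 mm, about 0.26 kg. Origin at the centre of its underside. Starts on the bench in front of the rack.
- parked_jar: round white jar with a black lid, standing upright and loose on the bench: diameter 60 mm, height 78 mm, already right back in pocket 3. Origin at the centre of its underside.
- hasp (a joint): Angle of the hasp, rad: 0 = shut across the pocket fronts, slot over the catch; grows as it swings open (counter-clockwise from above, up to 2.8). Starts wide open at 2.1 to 2.6, to the right. It swings level about an upright axis and stays where it is left (light friction: 1 to 2 N at its middle moves it).
- hasp_hinge (a point): Point on the upright hinge axis of the hasp, 34 mm above the bench, at x=-45, y=-122 mm in the rack's frame. The hinge pin is 52 mm high, 14 mm thick; a steel bracket 20 mm high joins it to the back board.
- hasp_mid (a point): Middle of the hasp, 150 mm from the hinge axis, 34 mm above the bench. The hasp is a flat steel bar reaching 282 mm from the hinge axis, 7 mm thick, 24 mm high (22 to 46 mm above the bench). The point's +y points along the bar away from the hinge; its -x side is the outer face, to push on to shut it.
- hasp_slot (a point): Centre of the slot in the hasp's free end, 257 mm from the hinge axis, 34 mm above the bench.
- catch (a point): The catch: a steel pin 7 mm thick, 34 mm above the bench, pointing to the rack's -x from a post 50 mm high at x=-37 to -27, y=+134 mm in the rack's frame (a bracket 20 mm high joins it to the back board). The hasp's slot lies here when it is shut.
- cup: White paper cup, 80 mm across, 105 mm high, on the bench left of the rack; a bystander. Origin at the centre of its underside.
- glass_jar: Open glass jar, 72 mm across, 110 mm high, on the bench left of the rack; a bystander. Origin at the centre of its underside.
Not all that is in view belongs to the job. Leave any purple look-alike of the tall_jar alone.

How it is judged (in metres and radians):
On the way, in this order (a step that is already met when the one before it is completed fails the run):
1. the short jar stands right back in pocket 1 (x of short_jar in the frame of pocket1 between -0.038 and 0 m and y of short_jar in the frame of pocket1 between -0.012 and 0.012 m and angle between short_jar's own z axis and vertical below 0.1 rad and linear speed of short_jar below 0.02 m/s), for 0.2 s.
2. then the tall jar stands right back in pocket 2 (x of tall_jar in the frame of pocket2 between -0.036 and 0 m and y of tall_jar in the frame of pocket2 between -0.012 and 0.012 m and angle between tall_jar's own z axis and vertical below 0.1 rad and linear speed of tall_jar below 0.02 m/s), for 0.2 s.
3. then the hasp is shut over the catch (value of joint hasp below 0.05 rad), for 0.2 s.
At the end, for the whole second after the job is handed in: Short jar in pocket 1, tall jar in pocket 2 and the parked jar in pocket 3, each upright, at rest, within 8 mm of the back board and within 12 mm of the pocket's middle; the hasp shut to within 0.05 rad and still (all of step 1 and all of step 2 and x of parked_jar in the frame of pocket3 between -0.038 and 0 m and y of parked_jar in the frame of pocket3 between -0.012 and 0.012 m and angle between parked_jar's own z axis and vertical below 0.1 rad and linear speed of parked_jar below 0.02 m/s and value of joint hasp below 0.05 rad and velocity of joint hasp between -0.05 and 0.05 rad/s); the robot touches nothing.
It fails at once if a jar is tipped by more than 0.3 rad (angle between any of short_jar, tall_jar, parked_jar's own z axis and vertical above 0.3 rad).
It fails at once if a jar is lifted more than 15 mm off the bench (height (world z) of any of short_jar, tall_jar, parked_jar above 0.015 m).
It fails at once if the jar in pocket 3 is moved by more than 15 mm (distance of parked_jar from where it was at the start of the episode above 0.015 m).
It fails at once if the cup or the glass jar is moved by more than 30 mm (distance of any of cup, glass_jar from where it was at the start of the episode above 0.03 m).
It also fails if it takes over 72 s, if anything falls off the work surface, if the arm or the gripper's body presses on something with over 40 N, if the wrist force passes 120 N, or if a joint passes its speed limit or range.

### The arm

A 6-joint arm with a two-finger parallel gripper is mounted at the origin on the work surface. World frame = base frame: x ahead of the robot, y to its left, z up, the work surface at z = 0. Lengths are in mm, angles in degrees, forces in N, time in s.
With the tool pointing down it reaches from about 300 to 850 mm from the base axis. Payload 4.2 kg.
Tool frame: the origin (TCP) lies midway between the tips of the shut fingers; the grasp point (between the pads) lies 19 mm behind it (env.tcp_to_grasp is the distance from the TCP to the grasp point, in mm); z points along the fingers, x is the direction in which the jaws open and shut, and the axes are right-handed (so a half turn about z gives the same grasp; the last joint's range is limited). The gripper opens to 91 mm and grips with 3 to 60 N. Pads are 32 mm wide; open, the fingers measure 118 mm over their backs; the gripper's body (76 mm by 178 mm) begins 60 mm behind the grasp point.
Start: joints at [-71.276, 18.312, 89.639, -0, 72.044, -1.146], TCP at [195.441, -540.783, 213.976] pointing down, gripper open.
Joint ranges: [-177.97, 177.97], [-48.28, 115.42], [12.27, 149.76], [-77.06, 257.06], [2.81, 150.46], [-146.56, 146.56]. Speed limits (degrees/s): [147.25, 147.25, 180, 180, 180, 180].

### API

Orientations are given as [roll, pitch, yaw] about the fixed x, y, z axes, in that order (R = Rz(yaw) Ry(pitch) Rx(roll)).
In Python, from workcell import env gives the robot as it stands.
- The arm moves only by the tool drive_tool, never from a script. Its argument "motion" is a list of rows, each a list of 2 entries, a list of its own where there are three numbers: the shift along the world's x, y, z in m, then the turn, a rotation vector about the world's x, y, z in rad. In form: [[[dx, dy, dz], [wx, wy, wz]], ...]. A call has exactly 10 rows; each row shifts and turns the commanded pose from where the row before left it; what a row does not reach is not made up. A row lasts 1/12 s, in which the tool goes at most 41.7 mm and 7.16 degrees, less where a joint would pass 70% of its speed; a pose out of reach is approached as far as the arm can. A call is refused whole if a number of a shift passes 0.0417 or a number of a turn 0.125, either way. A call with a gripper value outside its range is refused whole. "claw" is the opening, from 0 (shut) to 1 (fully open), set as the call begins (left out, the last holds). The fingers move at their own pace and stop on an object; "force" is the grip in N (left out, the last holds). Time passes only in rows, so rows that do not move let the fingers close, or fill a call up. It gives the time, the measured TCP pose, the force and the opening at its end, in the units of the state.
- env.state(): the state, without advancing time (a new reading comes with each control period).
- env.grab_frame(name): name is "scene" or "side" or "wrist"; returns the picture (420x560x3 uint8, red, green, blue); there is no depth.
- env.camera_params(name): a dict with "fov_y" (degrees; the focal length in pixels is half the picture's height over the tangent of half this angle, whatever the lens; pixels are square), "cx", "cy" (the principal point, pixels), "k1" (the pictures are not rectified: a ray, as slopes to the right and down, at radius r is drawn at 1 + k1 r^2 times it, then the intrinsics apply), "pose" (4x4, takes a point from camera to world coordinates). Camera axes: x right, y down, z forward; pixel columns grow to the right and rows downward; lengths in mm; the calibration is good to about 2 mm. A picture is of the moment at which its call begins: read the wrist's pose just before it. camera_params takes no time and is no camera call; for the wrist camera it gives the pose at the moment of the call.
- env.job_done(): hands the job in, once; it reports no verdict.
The state is a dict: "time_s": time; "qpos": joint angles; "qvel": joint speeds; "effort": joint torques, N m; "ee_pos": TCP position; "ee_rot": TCP orientation; "force": force on the tool from outside, world axes, zero at the start; "torque": the same for the moment, N m; "gripper_width": finger opening in mm.
Only numpy, scipy, OpenCV 4.12 (cv2) and the standard library are available. Lean on these libraries where they do the work, as an engineer would, in place of code of your own. Each camera call takes 0.05 s, during which the arm holds its last target.

## Working session

There is one attempt and no reset: what is moved stays moved. The work goes in short steps, Python scripts to look and compute and a tool call to move; the robot and the scene stay as the last step left them, time stands still between calls to the robot, and variables do not carry over. Pictures are saved under pics/ and viewed, and the job is handed in when it is done.

Besides the shell and the picture viewer there is one more tool, called after "Request:" as name([rows], argument=value, ...), one row to a line, values as JSON. drive_tool: Moves the arm, as the interface text tells. Its arguments: {"type":"object","properties":{"motion":{"type":"array","items":{"type":"array"}},"claw":{"type":"number"},"force":{"type":"number"}},"required":["motion"]}

```bash
ls; mkdir -p pics
python3 - <<'E'
from workcell import env
import cv2,numpy as np
for n in ["scene","side","wrist"]:
    p=env.camera_params(n); print(n,p)
    cv2.imwrite(f"pics/{n}0.png",env.grab_frame(n)[:,:,::-1])
print(env.state())
E
```

```text
pics
scene {'fov_y': 54.35121256726459, 'cx': 273.57280320838316, 'cy': 206.96794438375443, 'k1': -0.12355474069371176, 'pose': array([[-7.96350457e-01,  5.23847409e-01, -3.02340604e-01,
         8.23205373e+02],
       [ 6.04751000e-01,  6.97976077e-01, -3.83543510e-01,
         3.86628238e+02],
       [ 1.01082351e-02, -4.88275832e-01, -8.72630813e-01,
         8.17707190e+02],
       [ 0.00000000e+00,  0.00000000e+00,  0.00000000e+00,
         1.00000000e+00]])}
side {'fov_y': 47.8145015148583, 'cx': 284.14667953824113, 'cy': 215.75676246671853, 'k1': -0.029657729283842475, 'pose': array([[ 9.80751602e-01, -1.49252925e-01,  1.25896227e-01,
         4.29991356e+02],
       [-1.95258043e-01, -7.47122064e-01,  6.35360463e-01,
        -5.89049199e+02],
       [-7.69558776e-04, -6.47713043e-01, -7.61883995e-01,
         8.43286961e+02],
       [ 0.00000000e+00,  0.00000000e+00,  0.00000000e+00,
         1.00000000e+00]])}
wrist {'fov_y': 65.61385358518844, 'cx': 284.19603763490653, 'cy': 206.69698771172853, 'k1': -0.032517603222413524, 'pose': array([[ 3.39351258e-01, -9.01138434e-01, 
[... 256 characters left out ...]
0.00000000e+00,
         1.00000000e+00]])}
{'time_s': 0.15, 'qpos': array([-7.12750923e+01,  1.83421029e+01,  8.96878844e+01, -2.72073347e-03,
        7.20453918e+01, -1.14531304e+00]), 'qvel': array([-0.03324777, -0.11692584, -0.13701051,  0.08850731,  0.07047607,
       -0.05980689]), 'effort': array([-8.50678998e-05, -4.12775946e+01, -2.32158101e+01,  7.27643422e-02,
        4.33709391e-02, -9.14203770e-05]), 'ee_pos': array([ 195.31056287, -540.41972105,  213.34140858]), 'ee_rot': array([ 1.79998920e+02,  7.54158133e-02, -7.01289396e+01]), 'force': array([-0.04866469, -0.02132778,  0.22353907]), 'torque': array([-0.00567181, -0.04448751,  0.00068196]), 'gripper_width': 91.3157380698637}
```

View pics/scene0.png

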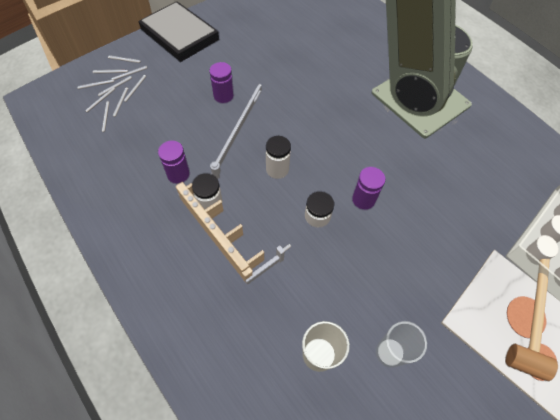

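View pics/side0.png

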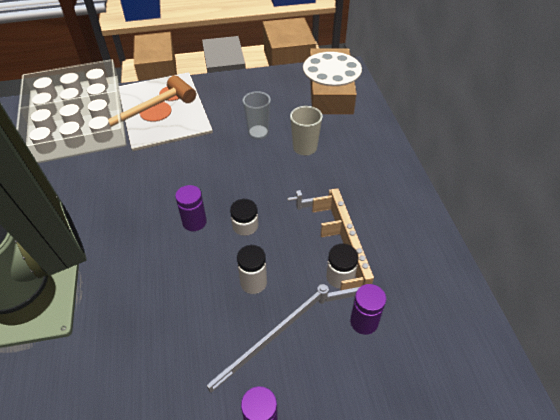

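View pics/wrist0.png

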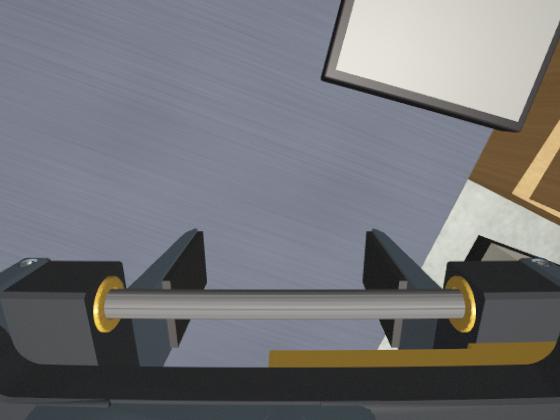

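The scene view shows the black-lidded jars: tall at about (278,157), short at about (320,208) and parked at about (206,190). The rack is at (215,230), the hasp runs (215,165)–(258,88), and there are purple decoys at (369,188), (174,162) and (222,83). The cup and glass are at the bottom. I'll zoom in to measure.

```bash
cat > h.py <<'E'
import numpy as np,cv2
from workcell import env
P=None
def cam(n):
    p=env.camera_params(n); f=210/np.tan(np.radians(p['fov_y']/2)); return p,f
def ray(n,u,v,p=None):
    p=p or env.camera_params(n); f=210/np.tan(np.radians(p['fov_y']/2))
    K=np.array([[f,0,p['cx']],[0,f,p['cy']],[0,0,1]])
    q=cv2.undistortPoints(np.array([[[u,v]]],float),K,np.array([p['k1'],0,0,0,0.]))[0,0]
    d=p['pose'][:3,:3]@np.array([q[0],q[1],1]); return p['pose'][:3,3],d
def at(n,u,v,z,p=None):
    o,d=ray(n,u,v,p); return (o+d*(z-o[2])/d[2])[:2]
def proj(n,X,p=None):
    p=p or env.camera_params(n); f=210/np.tan(np.radians(p['fov_y']/2))
    X=np.atleast_2d(X); c=(X-p['pose'][:3,3])@p['pose'][:3,:3]
    s=c[:,:2]/c[:,2:]; s=s*(1+p['k1']*(s**2).sum(1,keepdims=True))
    return s*f+[p['cx'],p['cy']]
E
python3 - <<'E'
import cv2
a=cv2.imread('pics/scene0.png');b=cv2.imread('pics/side0.png')
cv2.imwrite('pics/sc_z.png',cv2.resize(a[70:290,145:405],None,fx=3,fy=2.7,interpolation=3)[:600,:800])
cv2.imwrite('pics/si_z.png',cv2.resize(b[170:400,170:400],None,fx=2.6,fy=2.6,interpolation=3))
E
```

```text
(no output)
```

View pics/sc_z.png

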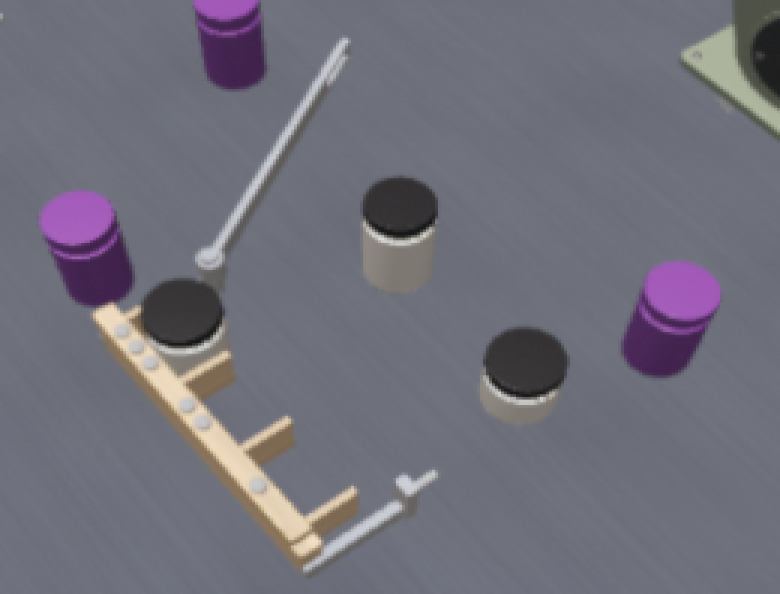

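View pics/si_z.png

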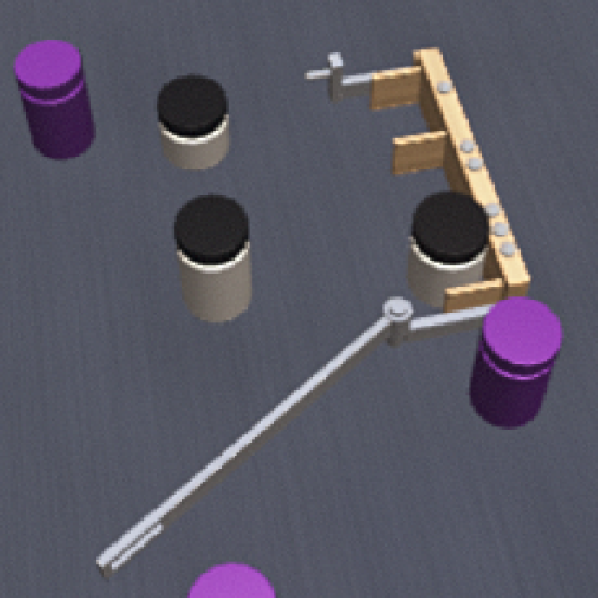

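```bash
cat > fit.py <<'E'
from h import *
from scipy.optimize import least_squares
a=cv2.imread('pics/scene0.png');b=cv2.imread('pics/side0.png')
S=lambda U,V:(145+U/3,70+V/2.7); D=lambda U,V:(170+U/2.6,170+V/2.6)
rk=[((-45,-122,52),S(209,258),D(398,309)),((-32,134,50),S(404,481),D(335,57)),
((58,-125,56),S(93,316),D(528,280)),((40,-125,56),S(113,304),D(505,283)),((40,125,56),S(318,535),D(415,52)),((58,125,56),None,D(438,50)),
((-4,-38,44),S(231,353),None),((-4,38,44),S(291,419),D(394,139)),((-4,114,44),S(355,490),D(372,74)),((-4,-114,44),None,D(446,292))]
P={n:env.camera_params(n) for n in('scene','side')}
def res(q,full=False):
    c,s=np.cos(q[2]),np.sin(q[2]);r=[]
    for X,u,v in rk:
        W=[q[0]+c*X[0]-s*X[1],q[1]+s*X[0]+c*X[1],X[2]]
        for n,m in(('scene',u),('side',v)):
            if m: r+=list((proj(n,W,P[n])[0]-m))
    return np.array(r)
o=least_squares(res,[550,0,0],loss='soft_l1');q=o.x
print('rack',q[:2],np.degrees(q[2]));print(np.round(res(q).reshape(-1,2),1).tolist())
np.save('rack.npy',q)
# lids
for nm,h,d,s,e in(('short',60,60,(320,208),(244,210)),('tall',96,56,(278,147),(252,257)),('park',78,60,(206,185),(343,258))):
  for n,im,c in(('scene',a,s),('side',b,e)):
    roi=(im.max(2)<48).astype(np.uint8)
    k,l,st,ce=cv2.connectedComponentsWithStats(roi)
    i=l[int(c[1]),int(c[0])]
    # model: project lid cylinder (z h-18..h) silhouettes; simple: fit center so that top ellipse matches upper blob
    print(nm,n,i,st[i].tolist(),ce[i].round(1).tolist(),'top',at(n,*ce[i],h-5,P[n]).round(1))
def tow(x,y): 
    c,s=np.cos(q[2]),np.sin(q[2]); return q[0]+c*x-s*y,q[1]+s*x+c*y
for n,uv in(('scene',S(345,42)),('side',D(108,562))):
    t=at(n,*uv,46,P[n]);H=np.array(tow(-45,-122));dd=t-H
    print('hasp tip',t,np.linalg.norm(dd),np.degrees(np.arctan2(dd[1],dd[0])-q[2])-90)
for n in P: print('hinge',n,proj(n,[*tow(-45,-122),52],P[n]))
for y,nm in((76,1),(0,2),(-76,3)): print('pocket',nm,tow(40,y))
print('hinge',tow(-45,-122),'catch',tow(-37,134))
for nm,u,v,h in(('cup',326,339,105),('glass',407,341,110)): print(nm,at('scene',u,v,h,P['scene']))
for nm,u,v,h in(('cup',306,117,105),('glass',257,100,110)): print(nm,at('side',u,v,h,P['side']))
for u,v in((371,179),(172,152),(222,73)): print('purple',at('scene',u,v,96,P['scene']))
E
python3 fit.py
```

```text
rack [641.19526227   2.39389505] 0.9483660943736075
[[-0.3, -1.4], [-0.9, -2.6], [0.2, 1.3], [-0.5, 0.2], [-1.1, -1.2], [0.2, -0.8], [-0.9, -1.0], [0.3, -0.3], [-2.3, -2.6], [0.2, -1.7], [-1.1, -2.1], [-1.2, -0.2], [-0.9, -0.1], [-0.6, -0.1], [-0.3, -0.2], [-0.8, -0.2], [-0.7, -1.1]]
short scene 0 [0, 0, 560, 420, 233352] [279.2, 210.5] top [554.7  65.4]
short side 14 [231, 199, 26, 24, 487] [243.2, 210.5] top [474.8 101.1]
tall scene 0 [0, 0, 560, 420, 233352] [279.2, 210.5] top [567.3  80.6]
tall side 24 [237, 245, 28, 27, 575] [250.7, 257.9] top [469.7 -54.2]
park scene 0 [0, 0, 560, 420, 233352] [279.2, 210.5] top [561.  73.]
park side 25 [328, 244, 30, 27, 615] [342.7, 257.1] top [650.3 -75.2]
hasp tip [ 363.32171828 -265.01503544] 275.88053711765434 -239.31829157089038
hasp tip [ 366.70438316 -272.43210098] 277.0082515861395 -237.6448900277704
hinge scene [[214.40240622 164.14012487]]
hinge side [[322.18320962 286.21845649]]
pocket 1 (np.float64(679.9318799598817), np.float64(79.04553854306245))
pocket 2 (np.float64(681.1897829450447), np.float64(3.0559492555823))
pocket 3 (np.float64(682.4476859302077), np.float64(-72.93364003189784))
hinge (np.float64(598.2206918233878), np.float64(-120.33420399193658)) catch (np.float64(601.9824490615208), np.float64(135.76313918538213))
cup [661.31695367 334.10287558]
glass [554.18657999 424.05813916]
cup [668.37461377 332.53105559]
glass [558.99186013 419.18902418]
purple [366.32719227 139.48150342]
purple [ 668.23017191 -175.46066861]
purple [ 443.16839629 -316.61372511]
```

```bash
cat >> fit.py <<'E'
print('----')
def lidmask(n,im,c):
    m=(im.max(2)<62).astype(np.uint8) if n=='side' else (im.max(2)<55).astype(np.uint8)
    k,l,st,ce=cv2.connectedComponentsWithStats(m,connectivity=4)
    i=l[int(c[1]),int(c[0])]; return ce[i],st[i]
t=np.linspace(0,2*np.pi,60)
def cen(n,x,y,h,r,th):
    pts=np.vstack([np.c_[x+r*np.cos(t),y+r*np.sin(t),0*t+z] for z in(h,h-th)])
    uv=(proj(n,pts,P[n])*8).astype(np.float32); m=cv2.moments(cv2.convexHull(uv)); return np.array([m['m10'],m['m01']])/m['m00']/8, m['m00']/64
for nm,h,d,s,e in(('short',60,60,(320,205),(244,210)),('tall',96,56,(278,147),(252,257)),('park',78,60,(206,185),(343,258))):
  for n,im,c in(('scene',a,s),('side',b,e)):
    ce,st=lidmask(n,im,c)
    if st[4]>2000: print(nm,n,'bad',im[int(c[1]),int(c[0])]);continue
    th=12
    f=lambda q:cen(n,*q,h,d/2-1,th)[0]-ce
    r=least_squares(f,at(n,*ce,h,P[n]),diff_step=1e-3); print(nm,n,ce.round(1),st[2:].tolist(),r.x.round(1),'model area',cen(n,*r.x,h,d/2-1,th)[1].round())
print('expect parked',tow(10,-76))
E
python3 fit.py | sed -n '/----/,$p'
```

```text
----
short scene bad [55 53 56]Traceback (most recent call last):
  File "fit.py", line 53, in <module>
    r=least_squares(f,at(n,*ce,h,P[n]),diff_step=1e-3); print(nm,n,ce.round(1),st[2:].tolist(),r.x.round(1),'model area',cen(n,*r.x,h,d/2-1,th)[1].round())
                                                                                                                         ^^^^^^^^^^^^^^^^^^^^^^^^^^^^^^^
AttributeError: 'float' object has no attribute 'round'
```

```bash
sed -i 's/\[1\].round())/[1])/; s/<55)/<48)/; s/(320,205)/(320,203)/' fit.py
python3 fit.py | sed -n '/----/,$p'; python3 -c "
import cv2;a=cv2.imread('pics/scene0.png');print(a[195:225:2,320].max(1),a[204,295:345:2].max(1))"
```

```text
----
short scene bad [54 53 56]
short side [243.2 210.3] [28, 24, 511] [474.9 102.7] model area 501.72209764260333
tall scene bad [50 49 51]
tall side [250.8 257.8] [29, 27, 608] [470.2 -53. ] model area 596.8094686911209
park scene bad [57 56 58]
park side [342.8 257.1] [30, 28, 648] [651.  -74.1] model area 648.0012772702612
expect parked (np.float64(652.4517954219918), np.float64(-73.43018068393587))
[ 53  53  54  54  56  56  57  57  57  57  46  92 197 126 126] [126 126 124 125 124 120  52  57  57  56  55  56  54  55  55  54  55  53
  53  61 119 123 124 124 125]
```

```bash
sed -i 's/<48).astype(np.uint8)$/<75).astype(np.uint8)/' fit.py; sed -i 's/max(2)<48)/max(2)<75)/' fit.py
python3 fit.py | sed -n '/----/,$p'
```

```text
----
short scene [319.9 204. ] [28, 25, 548] [474.1 104.8] model area 567.3353697708808
short side [243.2 210.3] [28, 24, 511] [474.9 102.7] model area 501.72209764260333
tall scene [278.  146.4] [25, 22, 433] [469.5 -50.7] model area 445.80215024994686
tall side [250.8 257.8] [29, 27, 608] [470.2 -53. ] model area 596.8094686911209
park scene [205.3 185.5] [27, 25, 529] [650.4 -71.9] model area 560.16590340517
park side [342.8 257.1] [30, 28, 648] [651.  -74.1] model area 648.0012772702612
expect parked (np.float64(652.4517954219918), np.float64(-73.43018068393587))
```

Request:
drive_tool([
  [[0.013,0.031,0],[0,0,-0.0175]],
  [[0.013,0.031,0],[0,0,-0.0175]],
  [[0.013,0.031,0],[0,0,-0.0175]],
  [[0.013,0.031,0],[0,0,-0.0175]],
  [[0.013,0.031,0],[0,0,-0.0175]],
  [[0.013,0.031,0],[0,0,-0.0175]],
  [[0.013,0.031,0],[0,0,-0.0175]],
  [[0.013,0.031,0],[0,0,-0.0175]],
  [[0.013,0.031,0],[0,0,-0.0175]],
  [[0.013,0.031,0],[0,0,-0.0175]],
], claw=1, force=6)

```text
time_s: 0.98
ee_pos: [325.5, -229.2, 213.9]
ee_rot: [-180.0, -0.0, -80.2]
force: [0.1, 0.0, -0.4]
gripper_width: 91.3
```

Request:
drive_tool([
  [[0.013,0.031,0],[0,0,-0.0175]],
  [[0.013,0.031,0],[0,0,-0.0175]],
  [[0.013,0.031,0],[0,0,-0.0175]],
  [[0.013,0.031,0],[0,0,-0.0175]],
  [[0.013,0.031,0],[0,0,-0.0175]],
  [[0.013,0.031,0],[0,0,-0.0175]],
  [[0.013,0.031,0],[0,0,-0.0175]],
  [[0.013,0.031,0],[0,0,-0.0175]],
  [[0.013,0.031,0],[0,0,-0.0175]],
  [[0,0,0],[0,0,0]],
])

```text
time_s: 1.82
ee_pos: [444.4, 52.7, 213.8]
ee_rot: [-179.9, 0.1, -88.9]
force: [0.1, -0.5, 0.2]
gripper_width: 91.3
```

Run:
```python
from h import *
p=env.camera_params('wrist');im=env.grab_frame('wrist')[:,:,::-1];cv2.imwrite('pics/w1.png',im)
import pickle;pickle.dump(p,open('w1.pkl','wb'))
s=env.state();print(s['ee_pos'],s['ee_rot'],s['qpos'],s['force'])
q=np.load('rack.npy');c,sn=np.cos(q[2]),np.sin(q[2])
for X in((-4,114,44),(-4,38,44),(-4,-38,44),(40,125,56),(-32,134,50)): print(X,proj('wrist',[q[0]+c*X[0]-sn*X[1],q[1]+sn*X[0]+c*X[1],X[2]],p))
print(proj('wrist',[[474.5,103.7,60],[470,-52,96]],p))
```

```text
[443.05676376  50.37596284 213.62169791] [ 1.79976501e+02  9.12386155e-03 -8.89148034e+01] [5.00084812e+00 6.63289628e+00 1.05257665e+02 1.15374038e-02
 6.81322600e+01 9.39113503e+01] [-1.13729748 -0.97144096 -0.82531674]
(-4, 114, 44) [[219.12190271 -13.4638928 ]]
(-4, 38, 44) [[301.59568438 -13.67939504]]
(-4, -38, 44) [[383.93035619 -12.92924064]]
(40, 125, 56) [[201.38313519 -75.45369404]]
(-32, 134, 50) [[197.74523154  18.29100289]]
[[233.93712391 162.71134148]
 [400.61765227 177.17685036]]
```

View pics/w1.png

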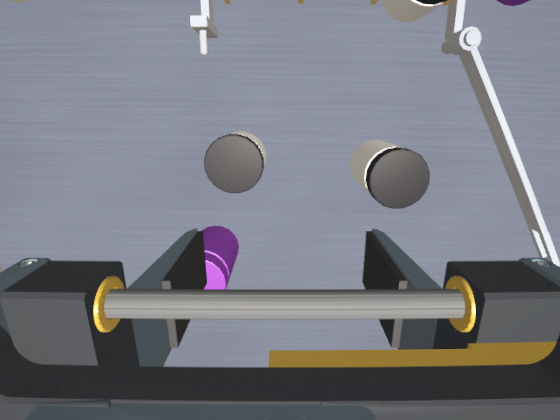

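Request:
drive_tool([
  [[0.011,0.0185,0],[0,0,0]],
  [[0.011,0.0185,0],[0,0,0]],
  [[0.01,0.0185,0],[0,0,0]],
  [[0,0,-0.01],[0,0,0]],
  [[0,0,-0.02],[0,0,0]],
  [[0,0,-0.02],[0,0,0]],
  [[0,0,-0.02],[0,0,0]],
  [[0,0,-0.02],[0,0,0]],
  [[0,0,-0.02],[0,0,0]],
  [[0,0,-0.01],[0,0,0]],
])

```text
time_s: 2.7
ee_pos: [471.7, 101.6, 91.3]
ee_rot: [179.7, -0.1, -89.2]
force: [-0.3, -0.1, -0.2]
gripper_width: 91.5
```

Run:
```python
from h import *
p=env.camera_params('wrist');im=env.grab_frame('wrist')[:,:,::-1];cv2.imwrite('pics/w2.png',im)
s=env.state();print(s['ee_pos'],s['ee_rot'])
q=np.load('rack.npy');c,sn=np.cos(q[2]),np.sin(q[2])
for X in((-4,114,44),(-4,38,44),(-4,-38,44),(40,125,56),(-32,134,50)): print(X,proj('wrist',[q[0]+c*X[0]-sn*X[1],q[1]+sn*X[0]+c*X[1],X[2]],p))
print(proj('wrist',[[474.5,103.7,60],[470,-52,96]],p))
```

```text
[470.98633524 101.52369692  90.29001168] [ 1.79552187e+02 -1.23813075e-01 -8.92317551e+01]
(-4, 114, 44) [[261.85080919 -37.21880005]]
(-4, 38, 44) [[392.98994937 -36.77340854]]
(-4, -38, 44) [[520.38468444 -33.5742041 ]]
(40, 125, 56) [[ 237.34067503 -142.9010434 ]]
(-32, 134, 50) [[227.78831202  13.57313671]]
[[280.66729179 233.4208568 ]
 [549.41676314 266.16019356]]
```

View pics/w2.png

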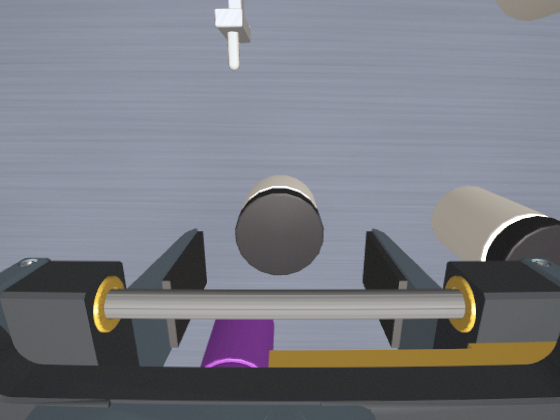

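The wrist view shows the short lid at (280,233), as predicted and midway between the fingers. I'll descend.

Request:
drive_tool([
  [[0,0,-0.01],[0,0,0]],
  [[0,0,-0.01],[0,0,0]],
  [[0,0,-0.01],[0,0,0]],
  [[0,0,-0.01],[0,0,0]],
  [[0,0,-0.01],[0,0,0]],
  [[0,0,-0.01],[0,0,0]],
  [[0,0,-0.01],[0,0,0]],
  [[0,0,-0.005],[0,0,0]],
  [[0,0,-0.005],[0,0,0]],
  [[0,0,0],[0,0,0]],
])

```text
time_s: 3.58
ee_pos: [473.8, 103.0, 13.5]
ee_rot: [179.9, -0.0, -89.2]
force: [-0.2, 0.1, -0.2]
gripper_width: 91.2
```

Request:
drive_tool([
  [[0,0,0],[0,0,0]],
  [[0,0,0],[0,0,0]],
  [[0,0,0],[0,0,0]],
  [[0,0,0],[0,0,0]],
  [[0,0,0],[0,0,0]],
  [[0,0,0],[0,0,0]],
  [[0,0,0],[0,0,0]],
  [[0,0,0],[0,0,0]],
  [[0,0,0],[0,0,0]],
  [[0,0,0],[0,0,0]],
], claw=0.55, force=5)

```text
time_s: 4.42
ee_pos: [474.7, 103.9, 14.3]
ee_rot: [-180.0, 0.0, -89.2]
force: [-1.3, 2.0, 4.8]
gripper_width: 60.1
```

Request:
drive_tool([
  [[0.003,-0.0015,0],[0,0,0]],
  [[0.006,-0.0015,0],[0,0,0]],
  [[0.008,-0.0015,0],[0,0,0]],
  [[0.008,-0.0015,0],[0,0,0]],
  [[0.008,-0.0015,0],[0,0,0]],
  [[0.008,-0.0015,0],[0,0,0]],
  [[0.008,-0.0015,0],[0,0,0]],
  [[0.008,-0.0015,0],[0,0,0]],
  [[0.008,-0.0015,0],[0,0,0]],
  [[0.008,-0.0015,0],[0,0,0]],
])

```text
time_s: 5.25
ee_pos: [545.5, 88.4, 13.7]
ee_rot: [179.7, -0.0, -89.2]
force: [-5.4, -0.0, 6.7]
gripper_width: 60.4
```

Request:
drive_tool([
  [[0.008,-0.0015,0],[0,0,0]],
  [[0.008,-0.0015,0],[0,0,0]],
  [[0.008,-0.0015,0],[0,0,0]],
  [[0.008,-0.0015,0],[0,0,0]],
  [[0.008,-0.0015,0],[0,0,0]],
  [[0.006,-0.0015,0],[0,0,0]],
  [[0.004,-0.0015,0],[0,0,0]],
  [[0.002,-0.0012,0],[0,0,0]],
  [[0,0,0],[0,0,0]],
  [[0,0,0],[0,0,0]],
])

```text
time_s: 6.08
ee_pos: [599.7, 76.7, 13.7]
ee_rot: [-180.0, -0.0, -89.2]
force: [-0.9, -1.1, 0.1]
gripper_width: 60.0
```

Run:
```python
from h import *
p=env.camera_params('wrist');im=env.grab_frame('wrist')[:,:,::-1];cv2.imwrite('pics/w3.png',im)
print(env.state()['ee_pos'])
for n in('scene','side'):
  a=env.grab_frame(n)[:,:,::-1];cv2.imwrite(f'pics/{n}3.png',a)
```

```text
[599.68356516  76.74595806  13.72071669]
```

View pics/w3.png

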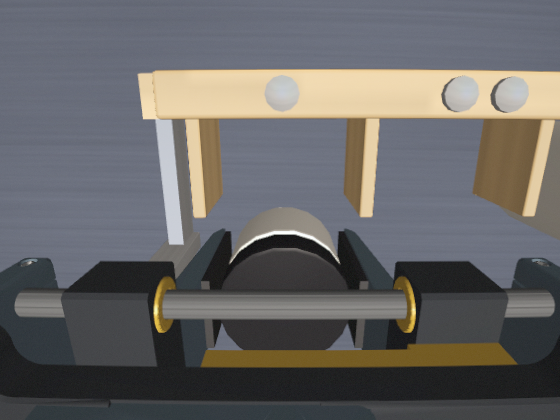

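View pics/scene3.png

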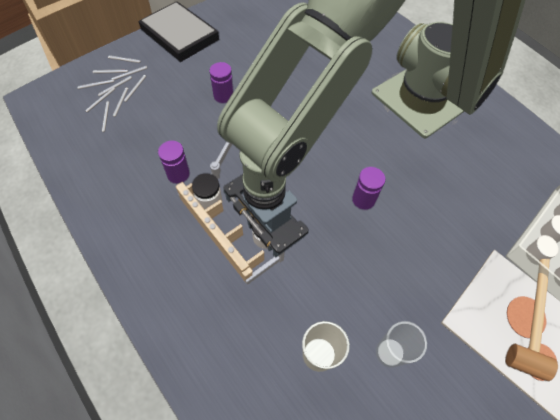

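The wrist view shows the jar lid centred at u≈285 between the wall tips (206 and 362, middle 284), so the lateral alignment is good. I'll advance another 15 mm.

Request:
drive_tool([
  [[0.003,0,0],[0,0,0]],
  [[0.004,0,0],[0,0,0]],
  [[0.004,0,0],[0,0,0]],
  [[0.003,0,0],[0,0,0]],
  [[0.001,0,0],[0,0,0]],
  [[0,0,0],[0,0,0]],
  [[0,0,0],[0,0,0]],
  [[0,0,0],[0,0,0]],
  [[0,0,0],[0,0,0]],
  [[0,0,0],[0,0,0]],
])

```text
time_s: 7.07
ee_pos: [614.3, 77.0, 13.8]
ee_rot: [180.0, -0.0, -89.2]
force: [0.1, 0.0, -2.5]
gripper_width: 60.1
```

Request:
drive_tool([
  [[0,0,0],[0,0,0]],
  [[0,0,0],[0,0,0]],
  [[0,0,0],[0,0,0]],
  [[0,0,0],[0,0,0]],
  [[0,0,0],[0,0,0]],
  [[0,0,0.01],[0,0,0]],
  [[0,0,0.02],[0,0,0]],
  [[0,0,0.02],[0,0,0]],
  [[0,0,0.03],[0,0,0]],
  [[0,0,0.02],[0,0,0]],
], claw=0.75)

```text
time_s: 7.9
ee_pos: [615.3, 77.1, 117.2]
ee_rot: [-179.8, 0.0, -89.2]
force: [0.3, -0.8, -0.3]
gripper_width: 68.4
```

Run:
```python
from h import *
p=env.camera_params('wrist');im=env.grab_frame('wrist')[:,:,::-1];cv2.imwrite('pics/w4.png',im)
print(env.state()['ee_pos'])
```

```text
[617.74250898  77.36788916 121.16234427]
```

View pics/w4.png

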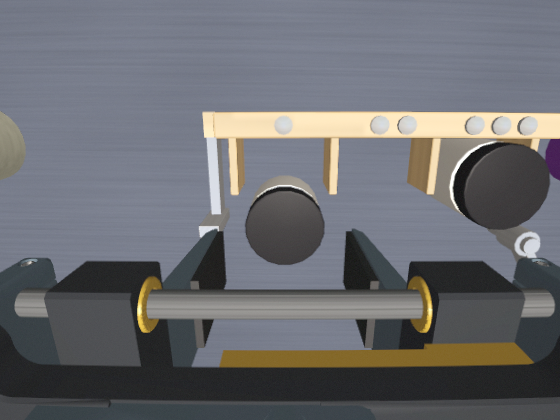

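The short jar stands at the mouth of pocket 1, lid at (285,225). Next I'll go behind it with the fingers shut and push.

Request:
drive_tool([
  [[-0.016,0,0],[0,0,0]],
  [[-0.016,0,0],[0,0,0]],
  [[-0.016,0,0],[0,0,0]],
  [[-0.018,0,0],[0,0,0]],
  [[0,0,0],[0,0,0]],
  [[0,0,-0.02],[0,0,0]],
  [[0,0,-0.02],[0,0,0]],
  [[0,0,-0.02],[0,0,0]],
  [[0,0,-0.02],[0,0,0]],
  [[0,0,-0.015],[0,0,0]],
], claw=0)

```text
time_s: 8.78
ee_pos: [548.9, 77.0, 17.9]
ee_rot: [-180.0, -0.0, -89.2]
force: [-0.2, 0.4, -0.0]
gripper_width: 4.4
```

Request:
drive_tool([
  [[0,0,-0.005],[0,0,0]],
  [[0.003,0,0],[0,0,0]],
  [[0.005,0,0],[0,0,0]],
  [[0.005,0,0],[0,0,0]],
  [[0.004,0,0],[0,0,0]],
  [[0.004,0,0],[0,0,0]],
  [[0.004,0,0],[0,0,0]],
  [[0.004,0,0],[0,0,0]],
  [[0.004,0,0],[0,0,0]],
  [[0.004,0,0],[0,0,0]],
])

```text
time_s: 9.62
ee_pos: [585.7, 77.0, 14.1]
ee_rot: [180.0, -0.0, -89.2]
force: [-2.0, 0.1, 2.5]
gripper_width: 0.5
```

Request:
drive_tool([
  [[0.003,0,0],[0,0,0]],
  [[0.003,0,0],[0,0,0]],
  [[0.003,0,0],[0,0,0]],
  [[0.002,0,0],[0,0,0]],
  [[0.002,0,0],[0,0,0]],
  [[0.001,0,0],[0,0,0]],
  [[0.001,0,0],[0,0,0]],
  [[0,0,0],[0,0,0]],
  [[0,0,0],[0,0,0]],
  [[0,0,0],[0,0,0]],
])

```text
time_s: 10.45
ee_pos: [600.3, 77.0, 13.9]
ee_rot: [180.0, -0.0, -89.2]
force: [-2.3, -0.4, 1.4]
gripper_width: 0.2
```

Run:
```python
from h import *
p=env.camera_params('wrist');im=env.grab_frame('wrist')[:,:,::-1];cv2.imwrite('pics/w5.png',im)
print(env.state()['ee_pos'],env.state()['force'])
```

```text
[600.32889285  77.01976595  13.93143877] [-1.50170521 -0.38845487  1.76197383]
```

View pics/w5.png

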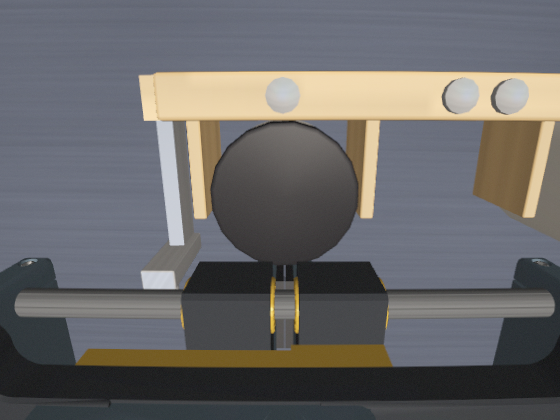

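The jar is nearly back; a small gap may remain. I'll press gently in small steps.

Request:
drive_tool([
  [[0.001,0,0],[0,0,0]],
  [[0.001,0,0],[0,0,0]],
  [[0.001,0,0],[0,0,0]],
  [[0,0,0],[0,0,0]],
  [[0,0,0],[0,0,0]],
  [[0,0,0],[0,0,0]],
  [[0,0,0],[0,0,0]],
  [[0,0,0],[0,0,0]],
  [[0,0,0],[0,0,0]],
  [[0,0,0],[0,0,0]],
])

```text
time_s: 11.33
ee_pos: [600.3, 77.0, 14.0]
ee_rot: [179.6, -0.0, -89.2]
force: [-9.8, 0.7, 6.9]
gripper_width: 0.2
```

Force is 10 N and the tool has stalled, so the jar is seated against the board. I'll retreat and move over the tall jar.

Request:
drive_tool([
  [[-0.005,0,0],[0,0,0]],
  [[-0.015,0,0],[0,0,0]],
  [[-0.02,0,0],[0,0,0]],
  [[-0.01,0,0.02],[0,0,0]],
  [[0,0,0.04],[0,0,0]],
  [[0,0,0.04],[0,0,0]],
  [[-0.01,-0.02,0.04],[0,0,0]],
  [[-0.02,-0.03,0.02],[0,0,0]],
  [[-0.02,-0.03,0],[0,0,0]],
  [[-0.02,-0.03,0],[0,0,0]],
], claw=1)

```text
time_s: 12.17
ee_pos: [485.8, -32.3, 172.5]
ee_rot: [-179.6, -0.1, -89.1]
force: [0.3, -0.4, -0.6]
gripper_width: 64.7
```

Request:
drive_tool([
  [[-0.013,-0.01,0],[0,0,0]],
  [[0,-0.009,0],[0,0,0]],
  [[0,0,0],[0,0,0]],
  [[0,0,0],[0,0,0]],
  [[0,0,0],[0,0,0]],
  [[0,0,0],[0,0,0]],
  [[0,0,0],[0,0,0]],
  [[0,0,0],[0,0,0]],
  [[0,0,0],[0,0,0]],
  [[0,0,0],[0,0,0]],
])

```text
time_s: 13.0
ee_pos: [471.5, -49.9, 170.3]
ee_rot: [180.0, -0.0, -89.2]
force: [-0.6, 0.1, 0.4]
gripper_width: 91.4
```

Run:
```python
from h import *
p=env.camera_params('wrist');im=env.grab_frame('wrist')[:,:,::-1];cv2.imwrite('pics/w6.png',im)
print(env.state()['ee_pos'],proj('wrist',[470,-52,96],p))
for n in('scene','side'):
  a=env.grab_frame(n)[:,:,::-1];cv2.imwrite(f'pics/{n}6.png',a)
```

```text
[471.45121075 -49.987436   170.301268  ] [[286.47904935 218.91962294]]
```

View pics/w6.png

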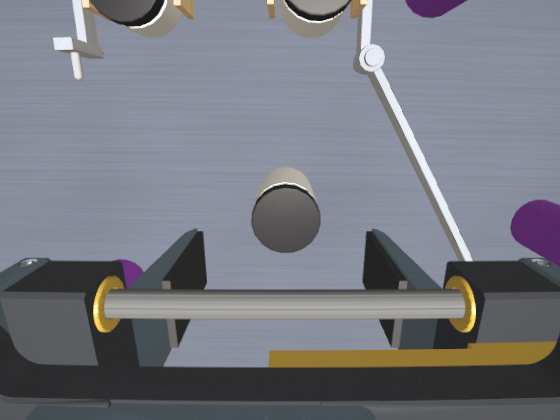

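View pics/side6.png

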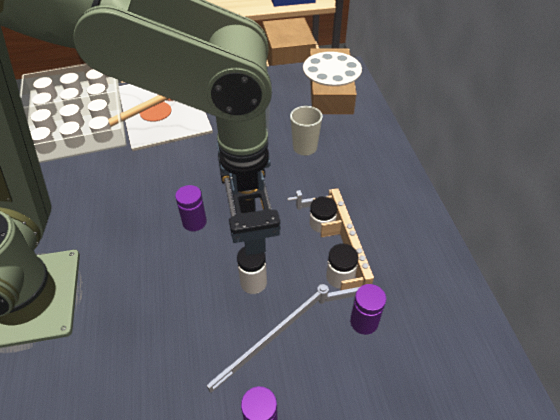

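The tall lid is at (286,219), as predicted and centred. The side view shows the short jar at (322,210), standing in pocket 1. I'll descend on the tall jar.

Request:
drive_tool([
  [[-0.0015,-0.002,0],[0,0,0]],
  [[0,0,-0.015],[0,0,0]],
  [[0,0,-0.02],[0,0,0]],
  [[0,0,-0.02],[0,0,0]],
  [[0,0,-0.02],[0,0,0]],
  [[0,0,-0.02],[0,0,0]],
  [[0,0,-0.02],[0,0,0]],
  [[0,0,-0.015],[0,0,0]],
  [[0,0,-0.01],[0,0,0]],
  [[0,0,-0.002],[0,0,0]],
])

```text
time_s: 13.98
ee_pos: [468.4, -52.2, 26.7]
ee_rot: [179.8, 0.0, -89.2]
force: [-0.3, 0.7, -0.4]
gripper_width: 91.2
```

Request:
drive_tool([
  [[0,0,0],[0,0,0]],
  [[0,0,0],[0,0,0]],
  [[0,0,0],[0,0,0]],
  [[0,0,0],[0,0,0]],
  [[0,0,0],[0,0,0]],
  [[0,0,0],[0,0,0]],
  [[0,0,0],[0,0,0]],
  [[0,0,0],[0,0,0]],
  [[0,0,0],[0,0,0]],
  [[0,0,0],[0,0,0]],
], claw=0.5, force=5)

```text
time_s: 14.82
ee_pos: [470.2, -52.1, 28.9]
ee_rot: [-180.0, 0.0, -89.2]
force: [-0.4, 1.2, 5.0]
gripper_width: 56.0
```

Request:
drive_tool([
  [[0.003,0.002,0],[0,0,0]],
  [[0.006,0.003,0],[0,0,0]],
  [[0.008,0.003,0],[0,0,0]],
  [[0.008,0.003,0],[0,0,0]],
  [[0.008,0.003,0],[0,0,0]],
  [[0.008,0.003,0],[0,0,0]],
  [[0.008,0.003,0],[0,0,0]],
  [[0.008,0.003,0],[0,0,0]],
  [[0.008,0.003,0],[0,0,0]],
  [[0.008,0.003,0],[0,0,0]],
])

```text
time_s: 15.65
ee_pos: [541.3, -23.5, 28.2]
ee_rot: [179.8, -0.0, -89.1]
force: [-4.1, -1.3, 5.2]
gripper_width: 55.8
```

Request:
drive_tool([
  [[0.008,0.003,0],[0,0,0]],
  [[0.008,0.003,0],[0,0,0]],
  [[0.008,0.003,0],[0,0,0]],
  [[0.008,0.003,0],[0,0,0]],
  [[0.008,0.003,0],[0,0,0]],
  [[0.004,0.003,0],[0,0,0]],
  [[0.002,0.003,0],[0,0,0]],
  [[0,0.002,0],[0,0,0]],
  [[0,0.001,0],[0,0,0]],
  [[0,0,0],[0,0,0]],
])

```text
time_s: 16.48
ee_pos: [589.1, 1.3, 28.2]
ee_rot: [-180.0, 0.0, -89.2]
force: [0.3, 0.3, 0.5]
gripper_width: 56.0
```

Run:
```python
from h import *
p=env.camera_params('wrist');im=env.grab_frame('wrist')[:,:,::-1];cv2.imwrite('pics/w7.png',im)
print(env.state()['ee_pos'])
```

```text
[588.93839857   1.22074117  28.20623743]
```

View pics/w7.png

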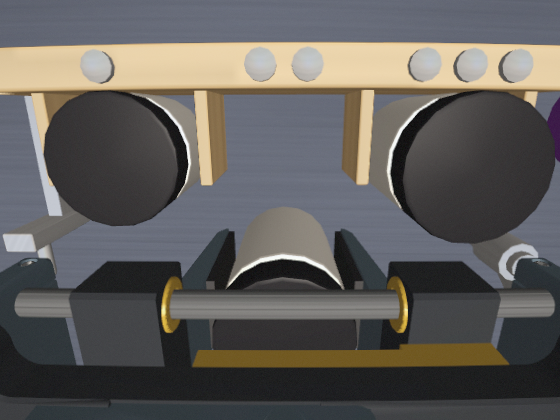

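The wrist view shows pocket 2's wall tips at 213 and 359, middle 286, with the jar at about 284, so it's centred. I'll advance 21 mm and release with limited opening.

Request:
drive_tool([
  [[0.003,0,0],[0,0,0]],
  [[0.004,0,0],[0,0,0]],
  [[0.004,0,0],[0,0,0]],
  [[0.004,0,0],[0,0,0]],
  [[0.004,0,0],[0,0,0]],
  [[0.002,0,0],[0,0,0]],
  [[0,0,0],[0,0,0]],
  [[0,0,0],[0,0,0]],
  [[0,0,0],[0,0,0]],
  [[0,0,0],[0,0,0]],
])

```text
time_s: 17.37
ee_pos: [609.8, 0.8, 28.2]
ee_rot: [-180.0, -0.0, -89.2]
force: [1.1, 0.7, -2.6]
gripper_width: 55.9
```

Request:
drive_tool([
  [[0,0,0],[0,0,0]],
  [[0,0,0],[0,0,0]],
  [[0,0,0],[0,0,0]],
  [[0,0,0],[0,0,0]],
  [[0,0,0],[0,0,0]],
  [[0,0,0],[0,0,0]],
  [[0,0,0.01],[0,0,0]],
  [[0,0,0.02],[0,0,0]],
  [[0,0,0.02],[0,0,0]],
  [[0,0,0.03],[0,0,0]],
], claw=0.7)

```text
time_s: 18.2
ee_pos: [608.5, 0.8, 108.0]
ee_rot: [179.8, 0.0, -89.2]
force: [0.7, 0.2, 0.1]
gripper_width: 63.7
```

Request:
drive_tool([
  [[0,0,0.03],[0,0,0]],
  [[0,0,0.01],[0,0,0]],
  [[-0.005,0,0],[0,0,0]],
  [[-0.02,0,0],[0,0,0]],
  [[-0.02,0,0],[0,0,0]],
  [[-0.02,0,0],[0,0,0]],
  [[-0.01,0,0],[0,0,0]],
  [[0,0,0],[0,0,0]],
  [[0,0,0],[0,0,0]],
  [[0,0,0],[0,0,0]],
])

```text
time_s: 19.03
ee_pos: [535.8, 0.8, 148.1]
ee_rot: [-180.0, -0.0, -89.2]
force: [0.6, 1.1, 0.4]
gripper_width: 63.8
```

Run:
```python
from h import *
p=env.camera_params('wrist');im=env.grab_frame('wrist')[:,:,::-1];cv2.imwrite('pics/w8.png',im)
print(env.state()['ee_pos'])
```

```text
[535.93044473   0.81304215 148.12817114]
```

View pics/w8.png

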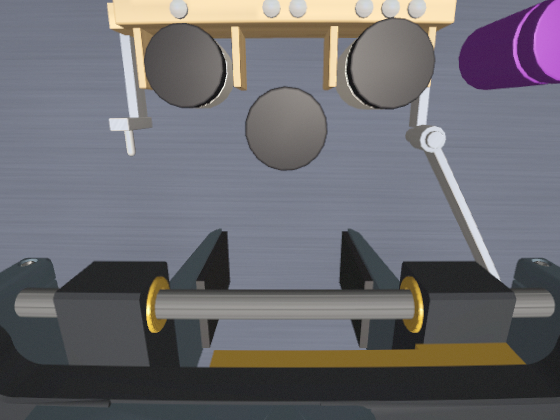

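Request:
drive_tool([
  [[0,0,-0.01],[0,0,0]],
  [[0,0,-0.02],[0,0,0]],
  [[0,0,-0.02],[0,0,0]],
  [[0,0,-0.02],[0,0,0]],
  [[0,0,-0.02],[0,0,0]],
  [[0,0,-0.02],[0,0,0]],
  [[0,0,-0.01],[0,0,0]],
  [[0.005,0,0],[0,0,0]],
  [[0.01,0,0],[0,0,0]],
  [[0.005,0,0],[0,0,0]],
], claw=0)

```text
time_s: 19.92
ee_pos: [557.9, 0.8, 29.4]
ee_rot: [-179.8, -0.0, -89.2]
force: [0.4, 0.2, -0.2]
gripper_width: 1.2
```

Request:
drive_tool([
  [[0.004,0,0],[0,0,0]],
  [[0.004,0,0],[0,0,0]],
  [[0.004,0,0],[0,0,0]],
  [[0.004,0,0],[0,0,0]],
  [[0.004,0,0],[0,0,0]],
  [[0.004,0,0],[0,0,0]],
  [[0.004,0,0],[0,0,0]],
  [[0.004,0,0],[0,0,0]],
  [[0.004,0,0],[0,0,0]],
  [[0.003,0,0],[0,0,0]],
])

```text
time_s: 20.75
ee_pos: [594.4, 0.9, 28.3]
ee_rot: [-180.0, -0.0, -89.2]
force: [-2.3, -0.4, 2.6]
gripper_width: 0.4
```

Request:
drive_tool([
  [[0.002,0,0],[0,0,0]],
  [[0.002,0,0],[0,0,0]],
  [[0.002,0,0],[0,0,0]],
  [[0.001,0,0],[0,0,0]],
  [[0.001,0,0],[0,0,0]],
  [[0.001,0,0],[0,0,0]],
  [[0,0,0],[0,0,0]],
  [[0,0,0],[0,0,0]],
  [[0,0,0],[0,0,0]],
  [[0,0,0],[0,0,0]],
])

```text
time_s: 21.58
ee_pos: [603.1, 0.8, 28.3]
ee_rot: [-180.0, -0.0, -89.2]
force: [-1.2, -0.0, -0.1]
gripper_width: 0.4
```

Request:
drive_tool([
  [[0.001,0,0],[0,0,0]],
  [[0.001,0,0],[0,0,0]],
  [[0.001,0,0],[0,0,0]],
  [[0.001,0,0],[0,0,0]],
  [[0,0,0],[0,0,0]],
  [[0,0,0],[0,0,0]],
  [[0,0,0],[0,0,0]],
  [[0,0,0],[0,0,0]],
  [[0,0,0],[0,0,0]],
  [[0,0,0],[0,0,0]],
])

```text
time_s: 22.42
ee_pos: [605.7, 0.8, 28.3]
ee_rot: [179.9, -0.0, -89.2]
force: [-5.0, -0.5, 2.6]
gripper_width: 0.3
```

The tall jar is seated (5 N, stalled at 605.7 where I expected about 605). I'll retreat and look.

Request:
drive_tool([
  [[-0.005,0,0],[0,0,0]],
  [[-0.015,0,0],[0,0,0]],
  [[-0.02,0,0],[0,0,0]],
  [[-0.02,0,0],[0,0,0]],
  [[-0.01,0,0.01],[0,0,0]],
  [[0,0,0.03],[0,0,0]],
  [[0,0,0.04],[0,0,0]],
  [[0,-0.01,0.04],[0,0,0]],
  [[-0.005,-0.03,0],[0,0,0]],
  [[-0.005,-0.03,0],[0,0,0]],
])

```text
time_s: 23.25
ee_pos: [529.8, -69.6, 151.9]
ee_rot: [-179.4, -0.1, -89.0]
force: [-0.8, -0.1, -1.3]
gripper_width: 0.6
```

Request:
drive_tool([
  [[-0.006,-0.03,0],[0,0,0]],
  [[-0.006,-0.03,0],[0,0,0]],
  [[-0.006,-0.03,0],[0,0,0]],
  [[-0.006,-0.03,0],[0,0,0]],
  [[-0.006,-0.03,0],[0,0,0]],
  [[0,-0.015,0],[0,0,0]],
  [[0,0,0],[0,0,0]],
  [[0,0,0],[0,0,0]],
  [[0,0,0],[0,0,0]],
  [[0,0,0],[0,0,0]],
])

```text
time_s: 24.08
ee_pos: [497.2, -232.9, 148.3]
ee_rot: [-180.0, 0.0, -89.1]
force: [-0.3, 0.6, -0.1]
gripper_width: 0.4
```

Run:
```python
from h import *
s=env.state();print(s['ee_pos'],s['ee_rot'])
for n in('wrist','scene','side'):
  a=env.grab_frame(n)[:,:,::-1];cv2.imwrite(f'pics/{n}9.png',a)
  if n=='scene':cv2.imwrite('pics/scz9.png',cv2.resize(a[70:290,145:405],None,fx=2.7,fy=2.7,interpolation=3))
```

```text
[ 497.22800688 -232.89299864  148.30959025] [-1.79986801e+02  1.92603549e-02 -8.90960939e+01]
```

View pics/scz9.png

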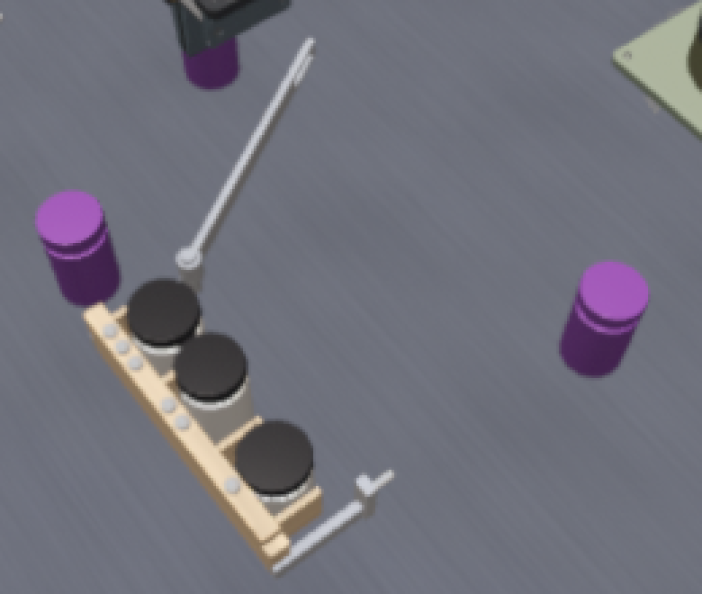

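View pics/side9.png

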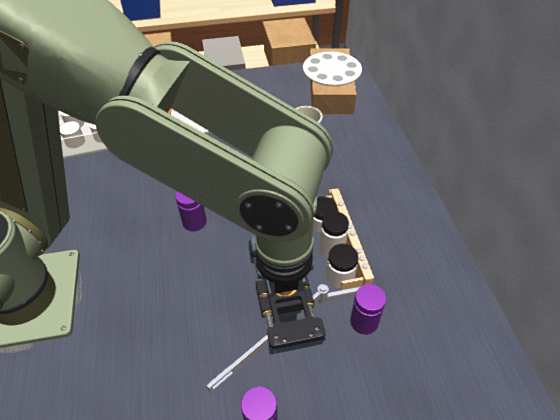

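View pics/wrist9.png

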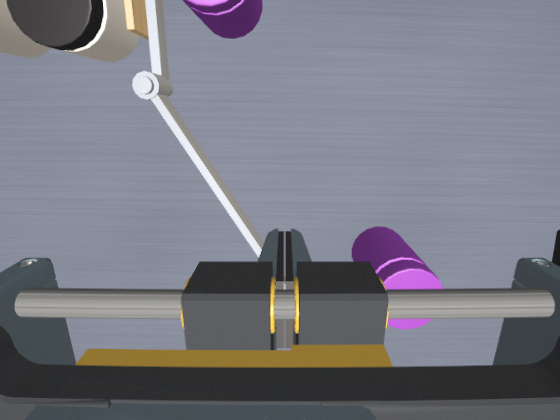

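All three jars stand in their pockets with their lids on. Next I'll lower behind the hasp's outer face and compute the sweep.

Request:
drive_tool([
  [[0,0,-0.01],[0,0,0]],
  [[0,0,-0.02],[0,0,0]],
  [[0,0,-0.02],[0,0,0]],
  [[0,0,-0.02],[0,0,0]],
  [[0,0,-0.02],[0,0,0]],
  [[0,0,-0.015],[0,0,0]],
  [[0,0,-0.01],[0,0,0]],
  [[0,0,-0.005],[0,0,0]],
  [[0,0,0],[0,0,0]],
  [[0,0,0],[0,0,0]],
])

```text
time_s: 25.07
ee_pos: [497.2, -234.2, 28.6]
ee_rot: [-180.0, -0.0, -89.2]
force: [1.4, -0.9, -0.9]
gripper_width: 0.6
```

Run:
```python
from h import *
s=env.state();print(s['ee_pos'])
H=np.array([597.3,-121.]);p=s['ee_pos'][:2];out=[p]
th=[122]+list(np.linspace(119,5,38))
for t in th:
    f=np.radians(90.9+t);d=np.array([np.cos(f),np.sin(f)]);n=np.array([-d[1],d[0]])
    out.append(H+150*d+n*(3.5+16*abs(n[0])+13.5*abs(n[1])))
out=np.array(out);print(out[[0,1,10,20,30,-1]].round(0).tolist())
for i,r in enumerate(np.diff(out,axis=0)): print(i,r.round(1).tolist(),end=' ' if i%5!=4 else '\n')
```

```text
[ 497.23382793 -234.23472058   28.61401342]
[[497.0, -234.0], [484.0, -222.0], [450.0, -153.0], [452.0, -77.0], [494.0, -10.0], [561.0, 26.0]]
0 [-13.1, 12.0] 1 [-5.3, 6.4] 2 [-5.1, 6.9] 3 [-4.7, 7.2] 4 [-4.3, 7.5]
5 [-3.9, 7.8] 6 [-3.5, 8.0] 7 [-3.0, 8.3] 8 [-2.5, 8.5] 9 [-2.0, 8.7]
10 [-1.5, 8.8] 11 [-1.0, 8.4] 12 [-0.6, 7.3] 13 [-0.3, 7.3] 14 [0.1, 7.4]
15 [0.4, 7.4] 16 [0.8, 7.5] 17 [1.2, 7.5] 18 [1.6, 7.4] 19 [2.0, 7.4]
20 [2.4, 7.4] 21 [2.8, 7.3] 22 [3.2, 7.2] 23 [3.6, 7.0] 24 [4.0, 6.9]
25 [4.4, 6.7] 26 [4.8, 6.5] 27 [5.2, 6.3] 28 [5.6, 6.0] 29 [5.9, 5.8]
30 [6.3, 5.5] 31 [6.6, 5.1] 32 [6.9, 4.8] 33 [7.3, 4.4] 34 [7.5, 4.0]
35 [7.8, 3.6] 36 [8.0, 3.2] 37 [8.3, 2.7] 38 [8.5, 2.2]
```

Request:
drive_tool([
  [[-0.007,0.006,0],[0,0,0]],
  [[-0.006,0.006,0],[0,0,0]],
  [[-0.0055,0.0065,0],[0,0,0]],
  [[-0.005,0.007,0],[0,0,0]],
  [[-0.0045,0.007,0],[0,0,0]],
  [[-0.0045,0.0075,0],[0,0,0]],
  [[-0.004,0.008,0],[0,0,0]],
  [[-0.0035,0.008,0],[0,0,0]],
  [[-0.003,0.0085,0],[0,0,0]],
  [[-0.0025,0.0085,0],[0,0,0]],
])

```text
time_s: 25.9
ee_pos: [451.0, -160.3, 28.3]
ee_rot: [180.0, -0.0, -89.2]
force: [1.5, -0.2, -0.6]
gripper_width: 0.5
```

Request:
drive_tool([
  [[-0.002,0.0085,0],[0,0,0]],
  [[-0.0015,0.009,0],[0,0,0]],
  [[-0.001,0.0085,0],[0,0,0]],
  [[-0.0005,0.0075,0],[0,0,0]],
  [[0,0.0075,0],[0,0,0]],
  [[0,0.0075,0],[0,0,0]],
  [[0.0005,0.0075,0],[0,0,0]],
  [[0.001,0.0075,0],[0,0,0]],
  [[0.001,0.0075,0],[0,0,0]],
  [[0.0015,0.0075,0],[0,0,0]],
])

```text
time_s: 26.73
ee_pos: [450.3, -81.9, 28.3]
ee_rot: [180.0, -0.0, -89.2]
force: [-0.2, -2.4, -0.7]
gripper_width: 0.6
```

Run:
```python
from h import *
s=env.state();print(s['ee_pos'],s['force'])
for n in('wrist','scene'):
  a=env.grab_frame(n)[:,:,::-1];cv2.imwrite(f'pics/{n}10.png',a)
```

```text
[450.27613141 -81.9344795   28.30334343] [-0.21221354 -2.38124103 -0.65863153]
```

View pics/wrist10.png

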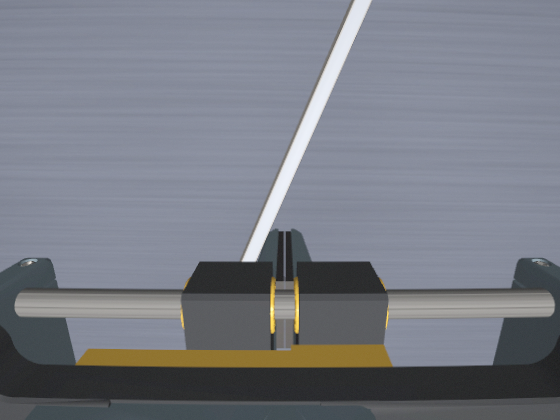

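View pics/scene10.png

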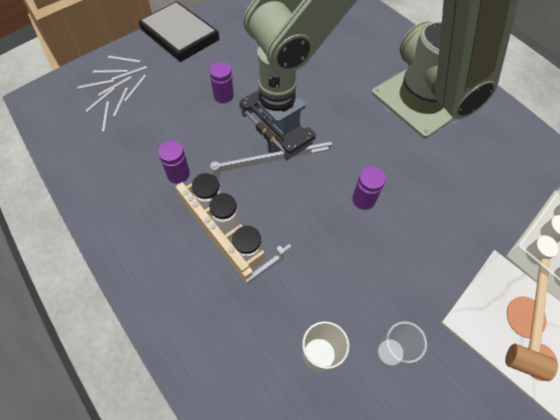

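The hasp is following: it runs (215,165)–(330,148) in the scene view, and the tip will clear the purple jar. I'll continue the sweep.

Request:
drive_tool([
  [[0.0025,0.008,0],[0,0,0]],
  [[0.003,0.008,0],[0,0,0]],
  [[0.003,0.0075,0],[0,0,0]],
  [[0.0035,0.007,0],[0,0,0]],
  [[0.004,0.007,0],[0,0,0]],
  [[0.0045,0.0065,0],[0,0,0]],
  [[0.005,0.0065,0],[0,0,0]],
  [[0.005,0.0065,0],[0,0,0]],
  [[0.0055,0.006,0],[0,0,0]],
  [[0.006,0.006,0],[0,0,0]],
])

```text
time_s: 27.67
ee_pos: [492.6, -13.0, 28.2]
ee_rot: [180.0, -0.0, -89.2]
force: [0.0, -1.1, -0.1]
gripper_width: 0.4
```

Request:
drive_tool([
  [[0.0065,0.0055,0],[0,0,0]],
  [[0.0065,0.005,0],[0,0,0]],
  [[0.007,0.005,0],[0,0,0]],
  [[0.0075,0.0045,0],[0,0,0]],
  [[0.0075,0.004,0],[0,0,0]],
  [[0.008,0.0035,0],[0,0,0]],
  [[0.008,0.003,0],[0,0,0]],
  [[0.006,0.002,0],[0,0,0]],
  [[0.003,0.001,0],[0,0,0]],
  [[0,0,0],[0,0,0]],
])

```text
time_s: 28.5
ee_pos: [553.5, 20.1, 28.4]
ee_rot: [-179.9, 0.0, -89.2]
force: [-0.6, 0.7, 0.2]
gripper_width: 0.4
```

Run:
```python
from h import *
s=env.state();print(s['ee_pos'],s['force'])
for n in('wrist','scene'):
  a=env.grab_frame(n)[:,:,::-1];cv2.imwrite(f'pics/{n}11.png',a)
```

```text
[553.50813325  20.1385182   28.37849724] [-0.60773929  0.65296245  0.17751027]
```

View pics/wrist11.png

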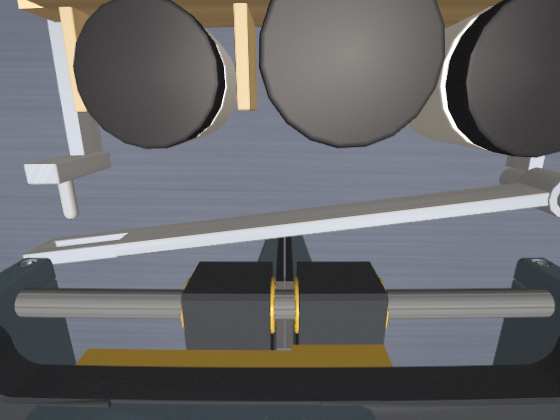

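View pics/scene11.png

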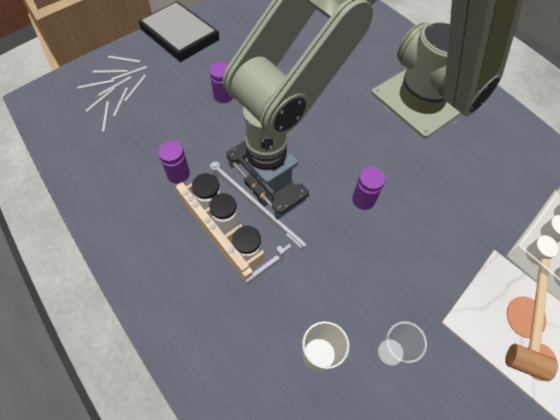

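Request:
drive_tool([
  [[0.003,0,0],[0,0,0]],
  [[0.003,0,0],[0,0,0]],
  [[0.003,0,0],[0,0,0]],
  [[0.003,0,0],[0,0,0]],
  [[0.002,0,0],[0,0,0]],
  [[0.002,0,0],[0,0,0]],
  [[0.002,0,0],[0,0,0]],
  [[0.001,0,0],[0,0,0]],
  [[0,0,0],[0,0,0]],
  [[0,0,0],[0,0,0]],
])

```text
time_s: 29.43
ee_pos: [571.8, 19.7, 28.4]
ee_rot: [-180.0, -0.0, -89.2]
force: [0.5, 0.0, -0.3]
gripper_width: 0.6
```

Request:
drive_tool([
  [[0.001,0,0],[0,0,0]],
  [[0.001,0,0],[0,0,0]],
  [[0.001,0,0],[0,0,0]],
  [[0,0,0],[0,0,0]],
  [[0,0,0],[0,0,0]],
  [[0,0,0],[0,0,0]],
  [[0,0,0],[0,0,0]],
  [[0,0,0],[0,0,0]],
  [[0,0,0],[0,0,0]],
  [[0,0,0],[0,0,0]],
])

```text
time_s: 30.27
ee_pos: [572.6, 19.8, 28.2]
ee_rot: [179.8, -0.0, -89.2]
force: [-4.6, -0.8, 3.0]
gripper_width: 0.7
```

Run:
```python
from h import *
s=env.state();print(s['ee_pos'],s['force'])
a=env.grab_frame('wrist')[:,:,::-1];cv2.imwrite('pics/w12.png',a)
```

```text
[572.55561947  19.76115091  28.21562605] [-4.62143932 -0.78780408  3.0107009 ]
```

View pics/w12.png

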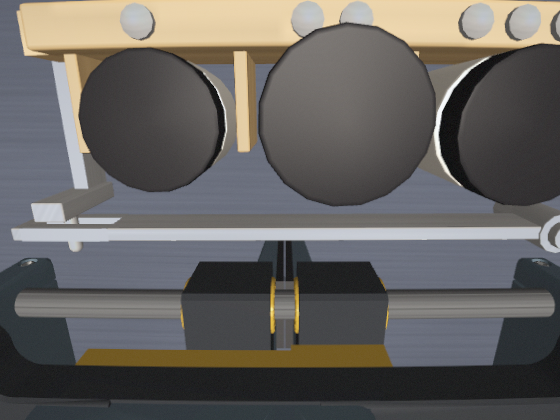

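The bar is parallel to the back board with the catch pin through the slot at about (75,230). I'll press a little more, then back off.

Request:
drive_tool([
  [[0.001,0,0],[0,0,0]],
  [[0.001,0,0],[0,0,0]],
  [[0,0,0],[0,0,0]],
  [[0,0,0],[0,0,0]],
  [[0,0,0],[0,0,0]],
  [[0,0,0],[0,0,0]],
  [[-0.002,0,0],[0,0,0]],
  [[-0.003,0,0],[0,0,0]],
  [[-0.01,0,0],[0,0,0]],
  [[-0.02,0,0],[0,0,0]],
])

```text
time_s: 31.15
ee_pos: [543.7, 19.8, 28.7]
ee_rot: [-179.7, -0.0, -89.2]
force: [0.4, -0.5, 0.5]
gripper_width: 0.3
```

Request:
drive_tool([
  [[-0.03,0,0],[0,0,0]],
  [[-0.03,0,0.02],[0,0,0]],
  [[-0.02,-0.03,0.04],[0,0,0]],
  [[-0.02,-0.03,0.04],[0,0,0]],
  [[-0.02,-0.03,0.04],[0,0,0]],
  [[-0.01,-0.035,0],[0,0,0]],
  [[-0.01,-0.035,0],[0,0,0]],
  [[0,0,0],[0,0,0]],
  [[0,0,0],[0,0,0]],
  [[0,0,0],[0,0,0]],
])

```text
time_s: 31.98
ee_pos: [414.9, -119.5, 141.1]
ee_rot: [-180.0, 0.0, -89.2]
force: [0.3, -0.6, 0.5]
gripper_width: -0.0
```

```bash
python3 - <<'E'
from h import *
s=env.state();print(s['time_s'],s['ee_pos'],s['force'])
for n in('scene','side','wrist'):
  a=env.grab_frame(n)[:,:,::-1];cv2.imwrite(f'pics/{n}13.png',a)
  if n=='scene':cv2.imwrite('pics/scz13.png',cv2.resize(a[120:290,145:345],None,fx=3.5,fy=3.5,interpolation=3))
  if n=='side':cv2.imwrite('pics/siz13.png',cv2.resize(a[160:330,250:400],None,fx=3.5,fy=3.5,interpolation=3))
E
sed -i "s/scene0/scene13/;s/side0/side13/" fit.py
sed -i "s/('short',60,60,(320,203),(244,210)),('tall',96,56,(278,147),(252,257)),('park',78,60,(206,185),(343,258))):\$/('short',60,60,(246,238),(322,207)),('tall',96,56,(223,205),(334,224)),('park',78,60,(206,185),(343,258))):/" fit.py
python3 fit.py | sed -n '/----/,$p'
```

```text
31.9833 [ 414.88999954 -119.5297855   141.12255482] [ 0.32455424 -0.58190163  0.47091245]
----
short scene [247.1 238.5] [28, 28, 539] [646.8  77.3] model area 638.9984043414006
short side [329.  215.8] [38, 39, 917] [656.7  50.1] model area 514.9674951734487
tall scene [213.9 195.6] [44, 45, 1052] [653.5 -29.2] model area 534.5964752023574
tall side [329.  215.8] [38, 39, 917] [646.3  20.9] model area 496.78851147694513
park scene [213.9 195.6] [44, 45, 1052] [649.3 -39.5] model area 581.2613485577749
park side [342.8 257.2] [30, 27, 630] [650.8 -74.4] model area 648.3072368162684
expect parked (np.float64(652.4517954219918), np.float64(-73.43018068393587))
```

View pics/scz13.png

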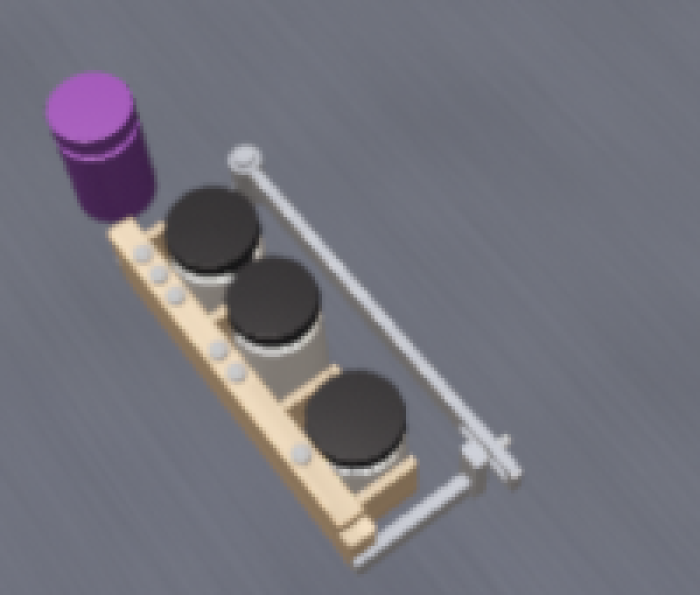

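View pics/siz13.png

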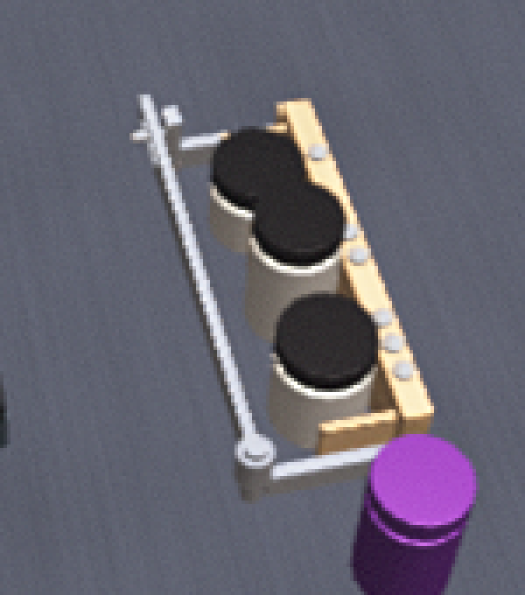

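The slot is over the catch and the jars are upright. The blobs of the tall and short jars overlap, so I'll check their positions by overlaying predicted lid rims.

Run:
```python
from h import *
q=np.load('rack.npy');c,s=np.cos(q[2]),np.sin(q[2]);t=np.linspace(0,2*np.pi,80)
tow=lambda x,y:(q[0]-1.6+c*x-s*y,q[1]-.3+s*x+c*y)
out=[]
for n,(v0,u0) in(('scene',(160,180)),('side',(185,285))):
  a=cv2.imread(f'pics/{n}13.png');p=env.camera_params(n)
  z=cv2.resize(a[v0:v0+100,u0:u0+90],None,fx=4.4,fy=4.4,interpolation=3)
  for x,y,h,r in((10,76,60,30),(12,0,96,28),(10,-76,78,30)):
    for dx,col in((0,(0,255,0)),(-8,(0,0,255))):
      X,Y=tow(x+dx,y);uv=proj(n,np.c_[X+(r-1)*np.cos(t),Y+(r-1)*np.sin(t),0*t+h],p)
      cv2.polylines(z,[np.round((uv-[u0,v0]+.5)*4.4).astype(int)],1,col,1)
  out.append(z)
cv2.imwrite('pics/ov13.png',np.hstack(out))
```

```text
(no output)
```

View pics/ov13.png

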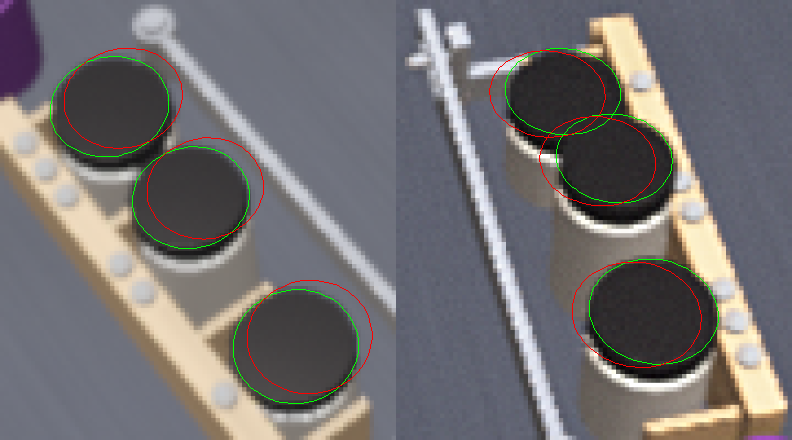

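All three lids match the "right back" rims (green) and not the rims 8 mm out (red). I'll hand the job in.

```bash
python3 -c "
from workcell import env
print(env.job_done(), env.state()['time_s'])"
```

```text
the job is handed in; nothing more can be done
the job is handed in; nothing more can be done
```

The short jar is right back in pocket 1, the tall jar is right back in pocket 2, and the hasp is shut with its slot over the catch pin. I handed it in after about 32 s of robot time, with the arm clear of everything; the hand-in gives no verdict.

- **How:** I gripped each jar lightly, slid it to its pocket mouth without lifting it, then pushed it back with shut fingers until it pressed on the board (10 N for the short jar, 5 N for the tall). I swung the hasp shut by its outer face, with 4.6 N at the last force reading.
- **Last checks:** In both fixed cameras all three jars stand upright, and their lid rims match the fully-back positions rather than positions 8 mm short. The parked jar measured within about 0.5 mm of where it started.
- **Failed or disagreed:** My automatic lid measurement failed for the tall jar in both views, the short jar in the side view and the parked jar in the scene view. The lids overlap or merge in those pictures, so I relied on the rim overlay instead. My fitted rack position is about 1–2 mm off from the parked jar, which is within the camera calibration.
- **Not measured:** I judged the hasp angle only by eye, from the bar lying parallel to the board with the pin through the slot. I did not re-measure the cup and glass jar; the arm stayed well away from them.

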